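Open the grinder guard with the driver and hold its gate ajar

TASK

The small gate in the mesh guard round the bench grinder is shut by a worn barrel bolt: its nose sags behind the bent-up lip of the keeper. Take the square-handled driver from the tool block, put its tip down into the recess in the knob on the bolt's tail, press the tail down so that the nose rises over the lip, and keep pressing while you draw the bolt back towards the hinge as far as it will go. Then, with the tip still in the knob, swing the gate out towards the robot until its free edge stands about 100 mm open, and finish holding it there with the driver (it is sprung shut; do not let go); touch the gate only with the driver and leave the other things as they are.

Things in the scene. Friction and masses are not known exactly. Their poses are not given: they have to be found in the camera images.
- driver_grip (a point): Centre of the driver's handle: pale wood, square 24 x 24 mm, 60 mm long, with a steel shaft below, 40 mm long, 11 mm thick, its tip tapered to 6 mm. About 0.1 kg. It stands tip down in any of the block's three holes, the handle resting on the block's top, this point 80 mm above the bench. z: up along the tool; x, y: square to the handle's flats.
- driver_tip (a point): End of the driver's shaft, 70 mm below the handle's centre.
- driver: The same driver; origin at the end of its tip, z up along it.
- rack: Wooden tool block, 190 mm long along its own x, 56 mm wide, 50 mm high, fixed to the bench; origin under its centre. Three holes 15 mm wide and 44 mm deep in a row along x, 65 mm apart, the middle one at the centre; they hold the driver, the scraper and the punch in any order.
- knob: Dark steel round knob, 32 mm wide and 22 mm high, on the tail of the bolt, with a round recess in its top 15 mm wide and 16 mm deep; origin on the axis, 18 mm below the rim. It is fixed on the bolt (it does not turn or come off).
- recess (a point): Centre of the recess's mouth, at the knob's rim, about 188 mm above the bench; z points up out of it (leans 3.4 degrees as the bolt rocks). The bolt lies along the gate's top rail; the knob is 62 mm from the pin on which it rocks, on the hinge side. Pressing the knob takes 2.5 to 3.5 N; it goes down 7 mm to a firm stop and springs up when let go.
- hinge_pin (a point): Top of the gate's fixed hinge axis, 140 mm above the bench. Axes of the guard: -x points out of the gate towards the robot (where it opens to), y along the shut gate from keeper to hinge: the way the bolt is drawn. The knob is 138 mm from this axis when the bolt is shut, and nearer by as much as it is drawn.
- gate_edge (a point): Top corner of the gate's free edge, 280 mm from the hinge axis, 140 mm above the bench. The gate is a grey frame 275 mm wide, its top rail 24 mm thick.
- lip (a point): Middle of the top edge of the keeper's bent-up lip, on the jamb beside the gate's free edge, about 154 mm above the bench. The bolt's block-shaped nose (14 mm long, 22 mm high) hangs behind it and catches by 5 mm; with the knob at its stop it clears by 6 mm. The keeper is open at the top; its two sides keep the gate shut until the nose is out.
- gate_leaf: The gate's grey frame with the bolt and knob on it; origin on the hinge axis at bench height.
- gate (a joint): Angle of the gate, rad: 0 shut, grows as its free edge swings out towards the robot (limit 1.2). Sprung shut: 0.1 N m at 0, 0.2 N m at 0.4 rad. 100 mm open at the free edge is 0.36 rad.
- bolt (a joint): How far the bolt is drawn towards the hinge, m: 0 to 0.05, starts at 0 to 0.003. The nose catches the lip at about 0.006 unless it is raised; raised, it is out of the keeper from 0.026. It slides along the gate with about 1 N of friction and stays where it is left.
- nose (a joint): Rocking of the bolt, rad: 0 nose sagging (spring held), 0.12 nose fully raised, knob at its lower stop. It clears the lip from about 0.06.
- scraper: Bystander in the tool block: scraper with a round, pear-shaped wooden handle, up to 34 mm wide, same height as the driver; origin at its lower end.
- punch: Bystander in the tool block: thin steel punch, 14 mm thick, with a collar, 110 mm long; origin at its lower end.
- jar: Bystander: clear jar with a steel cap, 60 mm wide, 80 mm high; origin under it.
- offcut: Bystander: pale wooden offcut, 90 x 40 x 22 mm; origin under its centre.
- hammer: Bystander: hammer lying on the bench.
- vblock: Bystander: steel V-block, 60 x 45 x 40 mm; origin under its centre.
There are look-alikes about, which are no part of the job. What is shaped like the driver but pink is not meant.

How it is judged:
By the outcome, as a careful person would: the job done as asked, in the order asked, and still so for the second after the job is handed in, while the arm keeps its last pose, push and grip.
It also fails if it takes over 45 s, if anything falls off the work surface, if the arm or the gripper's body presses on something with over 40 N, if the wrist force passes 120 N, or if a joint passes its speed limit or range.

ROBOT

A 6-joint arm with a two-finger parallel gripper is mounted at the origin on the work surface. World frame = base frame: x ahead of the robot, y to its left, z up, the work surface at z = 0. Lengths are in m, angles in rad, forces in N, time in s.
With the tool pointing down it reaches from about 0.35 to 0.775 m from the base axis. Payload 5.5 kg.
Tool frame: the origin (TCP) lies midway between the tips of the shut fingers; the grasp point (between the pads) lies 19 mm behind it; z points along the fingers, x is the direction in which the jaws open and shut, and the axes are right-handed (so a half turn about z gives the same grasp; the last joint's range is limited). The gripper opens to 85 mm and grips with 20 to 120 N. Pads are 22 mm wide; open, the fingers measure 114 mm over their backs; the gripper's body (76 mm by 85 mm) begins 54 mm behind the grasp point. The pads swing forward as they close: fully open they stand 13 mm farther back than shut.
Start: joints at [1.198, 0.313, 0.046, 1.304, 0, 1.431], TCP at [0.133, 0.56, 0.231] pointing down, gripper open.
Joint ranges: [-2.76, 2.76], [-0.86, 1.69], [-1.03, 1.26], [-2.2, 2.34], [-1.47, 1.5], [-3.14, 3.14]. Speed limits (rad/s): [2.57, 2.57, 3.14, 3.14, 3.14, 3.14].

INTERFACE

Orientations are given as a unit quaternion [w, x, y, z].
In Python, from workcell import env gives the robot as it stands.
- The arm moves only by the tool servo_tool, never from a script. Its argument "targets" is a list of rows, each an object with "xyz": the shift along the tool's x, y, z in m, a list of three; "twist": the turn, a rotation vector about the tool's x, y, z in rad, a list of three; "jaw": the opening, from 0 (shut) to 1 (fully open). A call has 1 to 12 rows; each row is the pose to reach, as a shift and turn from the pose commanded when the call began, along the tool's axes at that moment; what a row does not reach only later rows make up. A row lasts 1/12 s, in which the tool goes at most 41.7 mm and 7.16 degrees, less where a joint would pass 70% of its speed; a pose out of reach is approached as far as the arm can. A call with a gripper value outside its range is refused whole. The fingers move at their own pace and stop on an object; "squeeze" is the grip in N (left out, the last holds). Time passes only in rows, so rows that repeat a pose let the fingers close. It gives the time, the measured TCP pose, the force and the opening at its end, in the units of the state.
- env.get_state(): the state, without advancing time (a new reading comes with each control period).
- env.read_camera(name): name is "scene" or "top" or "wrist"; returns a dict with "color" (480x640x3 uint8, red, green, blue), "depth" (480x640 float32, m along the optical axis (not along the pixel's ray), 0 where there is no reading), "fx", "fy", "cx", "cy" (pixels), "eye" and "attitude" of the camera in the world. Camera axes: x right, y down, z forward; pixel columns grow to the right and rows downward; lengths in m; the calibration is good to about 2 mm. A picture is of the moment at which its call begins.
- env.hand_in(): hands the job in, once; it reports no verdict.
The state is a dict: "clock": time; "joint_pos": joint angles; "qvel": joint speeds; "tau": joint torques, N m; "tcp_pos": TCP position; "orientation": TCP orientation; "wrist_force": force on the tool from outside, world axes, zero at the start; "ft_torque": the same for the moment, N m; "finger_gap": finger opening in m.
Only numpy, scipy, OpenCV 4.12 (cv2) and the standard library are available. Lean on these libraries where they do the work, as an engineer would, in place of code of your own. Each camera call takes 0.05 s, during which the arm holds its last target. There are 200 camera calls.

## Working session

There is one attempt and no reset: what is moved stays moved. The work goes in short steps, Python scripts to look and compute and a tool call to move; the robot and the scene stay as the last step left them, time stands still between calls to the robot, and variables do not carry over. Pictures are saved under pics/ and viewed, about 8 in all and at most 12, crops included, and the job is handed in when it is done.

Besides the shell and the picture viewer there is one more tool, called after "Emit:" as a command line: name --argument value ..., lists and objects as JSON in quotes. servo_tool: Moves the arm, as the interface text tells. Its arguments: {"type":"object","properties":{"targets":{"type":"array","items":{"type":"object","properties":{"xyz":{"type":"array","items":{"type":"number"}},"twist":{"type":"array","items":{"type":"number"}},"jaw":{"type":"number"}}}},"squeeze":{"type":"number"}},"required":["targets"]}

```bash
mkdir -p pics; ls
cat > h.py <<'E'
import numpy as np, cv2
from scipy.spatial.transform import Rotation as R
from workcell import env
def quat(q): return R.from_quat([q[1],q[2],q[3],q[0]])
def cam(n):
    c=env.read_camera(n); a=np.array(c["attitude"],float)
    c["R"]=a if a.shape==(3,3) else quat(a).as_matrix(); c["eye"]=np.array(c["eye"]); return c
def ray(c,u,v): return c["R"]@np.array([(u-c["cx"])/c["fx"],(v-c["cy"])/c["fy"],1.])
def plane(c,u,v,z): d=ray(c,u,v); return c["eye"]+d*(z-c["eye"][2])/d[2]
def pts(c):
    v,u=np.mgrid[0:480,0:640]; d=c["depth"]
    p=np.stack([(u-c["cx"])/c["fx"]*d,(v-c["cy"])/c["fy"]*d,d],-1)
    return p@c["R"].T+c["eye"]
def proj(c,p):
    q=c["R"].T@(np.array(p)-c["eye"]); return c["fx"]*q[0]/q[2]+c["cx"],c["fy"]*q[1]/q[2]+c["cy"]
def save(n,im): cv2.imwrite("pics/"+n,cv2.cvtColor(np.ascontiguousarray(im),cv2.COLOR_RGB2BGR))
E
python3 - <<'E'
from h import *
for n in ("scene","top"):
    c=cam(n); save(n+"0.png",c["color"]); np.savez(n+"0.npz",**{k:v for k,v in c.items()})
    print(n,c["eye"],c["attitude"],c["fx"],c["cx"],c["cy"])
print(env.get_state())
E
```

```text
pics
scene [ 1.15336563 -0.42325637  0.8361284 ] [-0.35436297  0.81043705  0.42516219 -0.19197861] 494.72329926378416 320.4350633837569 245.00470056301418
top [0.31336563 0.00553456 1.29940361] [-0.06283306  0.70631013 -0.7016926   0.06932168] 464.98943040207075 323.64696775827383 238.34539755672108
{'clock': 0.1, 'joint_pos': array([1.19841914e+00, 3.13965708e-01, 4.50708666e-02, 1.30362755e+00,
       1.95666459e-05, 1.43118627e+00]), 'qvel': array([-0.0009786 , -0.0017481 ,  0.00209503, -0.00079978, -0.00029206,
        0.00144499]), 'tau': array([ 1.78949387e-03, -4.81726420e+01,  2.99244332e+01,  1.26895736e-02,
       -1.58356333e-04,  9.01814943e-07]), 'tcp_pos': array([0.13246974, 0.55904241, 0.23046619]), 'orientation': array([ 4.27403978e-04,  7.84432920e-01,  6.20213067e-01, -7.49830647e-04]), 'wrist_force': array([0.33924128, 0.14621269, 0.09245555]), 'ft_torque': array([-0.01396081, -0.06102612, -0.01280537]), 'finger_gap': 0.0852763438189719}
```

View pics/scene0.png

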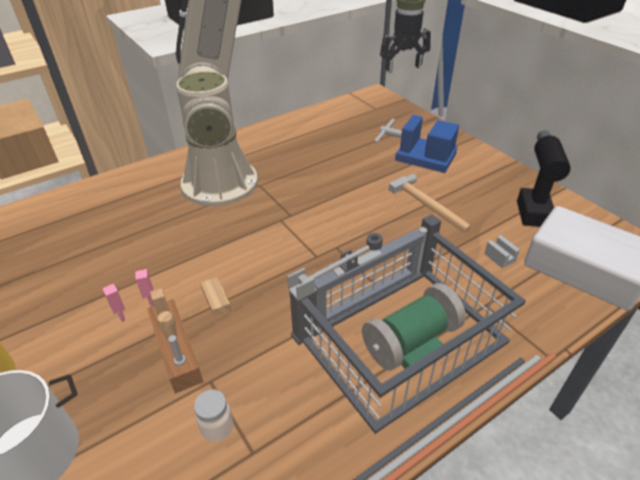

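View pics/top0.png

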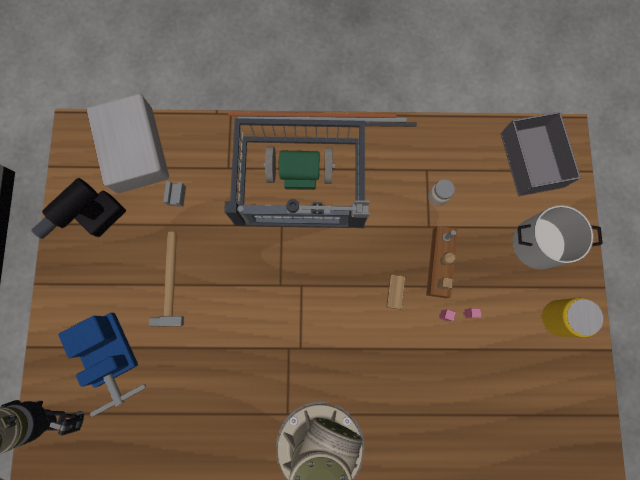

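Top view: the guard's hinge post is at about (233,210), the keeper at (360,210) and the knob at (292,206). The candidates for the driver are the square pale handle at (447,283) in the block and two pink look-alikes at (449,315) and (476,313). The scraper is at (450,258) and the punch at (452,235). The pale one at (447,283) fits because it is wooden, square and stands in the block. I'll confirm with an enlarged crop and take measurements.

Run:
```python
from h import *
t=dict(np.load("top0.npz")); s=dict(np.load("scene0.npz"))
a=cv2.resize(t["color"][225:325,405:505],(400,400),interpolation=cv2.INTER_CUBIC)
b=cv2.resize(s["color"][270:390,100:220],(400,400),interpolation=cv2.INTER_CUBIC)
c=cv2.resize(t["color"][190:235,220:380],(800,225),interpolation=cv2.INTER_CUBIC)
save("crop1.png",np.vstack([np.hstack([a,b])[:375],c]))
P=pts(t); 
for nm,(u,v),z in [("driver",(447,283),.11),("scr",(450,258),.11),("knob",(292,206),.188),("hinge",(233,210),.14),("lip",(360,210),.154)]:
    print(nm,plane(t,u,v,z).round(4),P[v,u].round(4))
# handle top points by depth
for nm,(u,v),zl in [("driver",(447,283),(.10,.12)),("knob",(292,206),(.178,.198))]:
    w=P[v-14:v+15,u-14:u+15]; m=(w[...,2]>zl[0])&(w[...,2]<zl[1])&(t["depth"][v-14:v+15,u-14:u+15]>0)
    q=w[m]; print(nm,len(q),np.median(q,0),q.min(0),q.max(0)); 
    print(cv2.minAreaRect((q[:,:2]*1000).astype(np.float32)))
# rack top
m=(abs(P[...,2]-.05)<.006); m[:, :420]=0; m[:,470:]=0; m[:220]=0; m[310:]=0
m=cv2.morphologyEx(m.astype(np.uint8),cv2.MORPH_OPEN,np.ones((3,3)))>0
print("rack",m.sum(),cv2.minAreaRect((P[m][:,:2]*1000).astype(np.float32)))
# top rail of gate
m=(abs(P[...,2]-.14)<.006); m[:,:245]=0;m[:,350:]=0;m[:195]=0;m[235:]=0
q=P[m]; print("rail",len(q),cv2.minAreaRect((q[:,:2]*1000).astype(np.float32)), cv2.fitLine((q[:,:2]).astype(np.float32),cv2.DIST_HUBER,0,.01,.01).ravel())
```

```text
driver [ 0.4245 -0.3217  0.11  ] [ 0.4248 -0.3225  0.1071]
scr [ 0.4893 -0.3323  0.11  ] [ 0.4894 -0.3324  0.1097]
knob [0.6044 0.0743 0.188 ] [0.6091 0.0754 0.17  ]
hinge [0.6052 0.2282 0.14  ] [0.6005 0.2246 0.1587]
lip [ 0.6043 -0.0963  0.154 ] [ 0.6002 -0.0949  0.17  ]
driver 96 [ 0.42696873 -0.32186675  0.10820738] [ 0.41445229 -0.33568207  0.10025401] [ 0.44000092 -0.3093949   0.11306576]
((426.53717041015625, -322.1912841796875), (24.49228858947754, 23.80670738220215), 79.44612121582031)
knob 113 [0.60715427 0.07446528 0.18689994] [0.59189193 0.05948878 0.17867507] [0.62350437 0.08965779 0.19300837]
((607.2091674804688, 73.5570068359375), (30.088106155395508, 30.48601531982422), 53.5163459777832)
rack 955 ((491.25665283203125, -331.08831787109375), (57.494625091552734, 190.67428588867188), 81.84022521972656)
rail 627 ((607.52099609375, 65.71847534179688), (265.4093933105469, 25.484371185302734), 89.34745788574219) [0.03821392 0.9992696  0.60326195 0.05150821]
```

View pics/crop1.png

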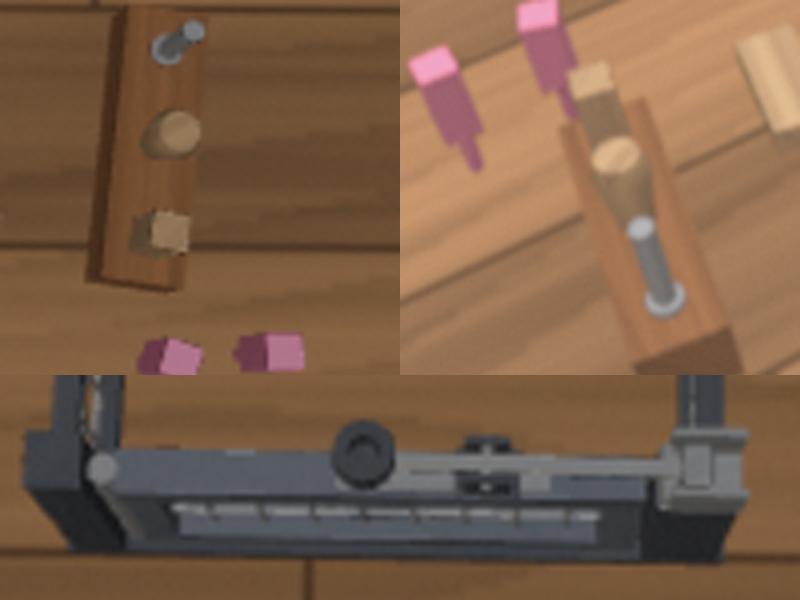

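The crop confirms it: the pale square handle is in the end hole of the block, at upper-image (447,283). The pink ones stand outside the block. The block's centre, at (0.491, -0.331), puts the driver's hole at (0.427, -0.322), which matches the handle I measured. Next I'll plan the move to above the driver.

```bash
cat >> h.py <<'E'
def go(targets, cmd=None, yaw=None):
    """print tool-axis shifts for world targets; cmd=(pos,quat) commanded at call start"""
    s=env.get_state(); p=np.array(s["tcp_pos"] if cmd is None else cmd); Rm=quat(s["orientation"])
    print("pos",np.round(s["tcp_pos"],4),"clk",s["clock"],"F",np.round(s["wrist_force"],1),"gap",round(s["finger_gap"],4))
    for t in targets: print(t,"->",(Rm.inv().apply(np.array(t)-p)).round(4))
    x=Rm.as_matrix()[:,0]; y0=np.degrees(np.arctan2(x[1],x[0])); print("yaw",y0.round(2),"tilt z",Rm.as_matrix()[:,2].round(4))
    if yaw is not None:
        Rd=np.c_[[np.cos(yaw),np.sin(yaw),0],[np.sin(yaw),-np.cos(yaw),0],[0,0,-1]]
        print("twist",(Rm.inv()*R.from_matrix(Rd)).as_rotvec().round(4))
E
python3 - <<'E'
from h import *
go([[.42,.25,.3],[.42,-.1,.3],[.4,-.322,.24]],yaw=np.radians(79.4))
E
```

```text
pos [0.1325 0.559  0.2305] clk 0.1 F [0.3 0.1 0.1] gap 0.0853
[0.42, 0.25, 0.3] -> [-0.2345  0.351  -0.0692]
[0.42, -0.1, 0.3] -> [-0.5751  0.4318 -0.0687]
[0.4, -0.322, 0.24] -> [-0.7956  0.4635 -0.0083]
yaw 76.66 tilt z [-6.0e-04 -1.6e-03 -1.0e+00]
twist [-0.0003  0.0017 -0.0478]
```

Emit:
servo_tool --targets '[{"xyz":[-0.02,0.03,-0.04]},{"xyz":[-0.234,0.351,-0.069]},{"xyz":[-0.234,0.351,-0.069]},{"xyz":[-0.234,0.351,-0.069]},{"xyz":[-0.234,0.351,-0.069]},{"xyz":[-0.234,0.351,-0.069]},{"xyz":[-0.234,0.351,-0.069]},{"xyz":[-0.234,0.351,-0.069]},{"xyz":[-0.234,0.351,-0.069]},{"xyz":[-0.234,0.351,-0.069]},{"xyz":[-0.234,0.351,-0.069]},{"xyz":[-0.234,0.351,-0.069]}]'

```text
schema error: expected keys xyz, twist, jaw
```

Emit:
servo_tool --targets '[{"xyz":[-0.02,0.03,-0.04],"twist":[0,0,0],"jaw":1},{"xyz":[-0.234,0.351,-0.069],"twist":[0,0,-0.047],"jaw":1},{"xyz":[-0.234,0.351,-0.069],"twist":[0,0,-0.047],"jaw":1},{"xyz":[-0.234,0.351,-0.069],"twist":[0,0,-0.047],"jaw":1},{"xyz":[-0.234,0.351,-0.069],"twist":[0,0,-0.047],"jaw":1},{"xyz":[-0.234,0.351,-0.069],"twist":[0,0,-0.047],"jaw":1},{"xyz":[-0.234,0.351,-0.069],"twist":[0,0,-0.047],"jaw":1},{"xyz":[-0.234,0.351,-0.069],"twist":[0,0,-0.047],"jaw":1},{"xyz":[-0.234,0.351,-0.069],"twist":[0,0,-0.047],"jaw":1},{"xyz":[-0.234,0.351,-0.069],"twist":[0,0,-0.047],"jaw":1},{"xyz":[-0.234,0.351,-0.069],"twist":[0,0,-0.047],"jaw":1},{"xyz":[-0.234,0.351,-0.069],"twist":[0,0,-0.047],"jaw":1}]'

```text
clock: 1.1
tcp_pos: [0.4231, 0.2479, 0.3001]
orientation: [0.001, 0.771, 0.636, 0.0]
wrist_force: [0.7, 0.2, 0.1]
finger_gap: 0.0858
```

Run:
```python
from h import *
go([[.42,-.1,.3],[.4,-.322,.24]],yaw=np.radians(79.4))
```

```text
pos [0.4231 0.2479 0.3001] clk 1.1 F [0.7 0.2 0.1] gap 0.0858
[0.42, -0.1, 0.3] -> [-0.3421  0.0632  0.0004]
[0.4, -0.322, 0.24] -> [-0.5638  0.0858  0.0605]
yaw 79.03 tilt z [ 8.e-04 -8.e-04 -1.e+00]
twist [ 0.001   0.0006 -0.0065]
```

Emit:
servo_tool --targets '[{"xyz":[-0.564,0.086,0.03],"twist":[0,0,0],"jaw":1},{"xyz":[-0.564,0.086,0.03],"twist":[0,0,0],"jaw":1},{"xyz":[-0.564,0.086,0.03],"twist":[0,0,0],"jaw":1},{"xyz":[-0.564,0.086,0.03],"twist":[0,0,0],"jaw":1},{"xyz":[-0.564,0.086,0.03],"twist":[0,0,0],"jaw":1},{"xyz":[-0.564,0.086,0.06],"twist":[0,0,0],"jaw":1},{"xyz":[-0.564,0.086,0.06],"twist":[0,0,0],"jaw":1},{"xyz":[-0.564,0.086,0.06],"twist":[0,0,0],"jaw":1},{"xyz":[-0.564,0.086,0.06],"twist":[0,0,0],"jaw":1},{"xyz":[-0.564,0.086,0.06],"twist":[0,0,0],"jaw":1},{"xyz":[-0.564,0.086,0.06],"twist":[0,0,0],"jaw":1},{"xyz":[-0.564,0.086,0.06],"twist":[0,0,0],"jaw":1}]'

```text
clock: 2.1
tcp_pos: [0.4026, -0.2469, 0.2497]
orientation: [-0.0, 0.769, 0.639, 0.0]
wrist_force: [1.3, 0.5, -0.3]
finger_gap: 0.0853
```

Run:
```python
from h import *
go([[.4,-.322,.24]])
```

```text
pos [ 0.4026 -0.2469  0.2497] clk 2.1 F [ 1.3  0.5 -0.3] gap 0.0853
[0.4, -0.322, 0.24] -> [-0.0743  0.0113  0.0097]
yaw 79.39 tilt z [ 1.e-04  8.e-04 -1.e+00]
```

Emit:
servo_tool --targets '[{"xyz":[-0.074,0.011,0.01],"twist":[0,0,0],"jaw":1},{"xyz":[-0.074,0.011,0.01],"twist":[0,0,0],"jaw":1},{"xyz":[-0.074,0.011,0.01],"twist":[0,0,0],"jaw":1},{"xyz":[-0.074,0.011,0.01],"twist":[0,0,0],"jaw":1}]'

```text
clock: 2.43
tcp_pos: [0.3998, -0.3212, 0.2389]
orientation: [-0.001, 0.77, 0.638, 0.0]
wrist_force: [-0.5, 0.4, 0.1]
finger_gap: 0.0852
```

Run:
```python
from h import *
c=cam("wrist"); save("w1.png",c["color"]); np.savez("w1.npz",**c)
print(c["eye"],c["R"][:,2]); P=pts(c)
m=(abs(P[...,2]-.11)<.004)&(abs(P[...,0]-.4265)<.03)&(abs(P[...,1]+.322)<.03)
m=cv2.morphologyEx(m.astype(np.uint8),cv2.MORPH_OPEN,np.ones((5,5)))
k=max(cv2.findContours(m,0,1)[0],key=cv2.contourArea)[:,0]
q=np.array([plane(c,u,v,.11)[:2] for u,v in k],np.float32)*1000
print(k.mean(0),cv2.minAreaRect(q), np.median(P[m>0],0))
go([[.4265,-.322,.12]])
```

```text
[ 0.32103748 -0.30672341  0.38186605] [ 0.30396053 -0.0556992  -0.95105499]
[323.93984962 254.27819549] ((424.4621276855469, -324.425048828125), (23.330062866210938, 23.971759796142578), 79.16800689697266) [ 0.4244056  -0.32472749  0.10999341]
pos [ 0.4    -0.32    0.2394] clk 2.4833 F [ 0.2 -0.4  0.8] gap 0.0856
[0.4265, -0.322, 0.12] -> [0.0027 0.0267 0.1193]
yaw 79.32 tilt z [-0.0012  0.0022 -1.    ]
```

View pics/w1.png

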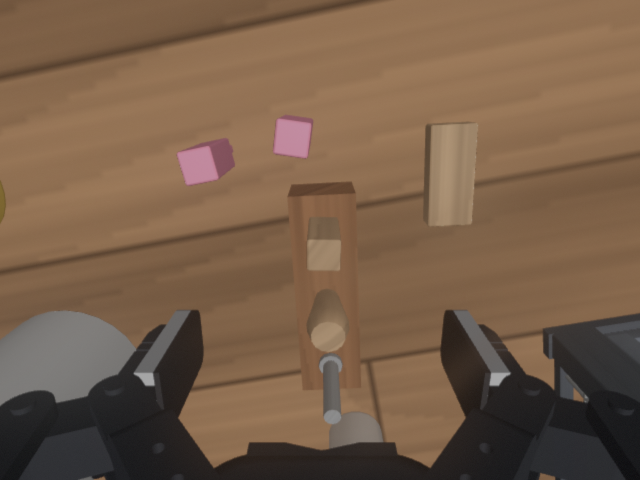

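The wrist view shows the pale driver at pixel (324,254), square to the jaws, with the pink look-alikes well away. The top camera put it at (0.4265, -0.322) and the wrist camera at (0.4245, -0.3245), so I'll use the mean.

Emit:
servo_tool --targets '[{"xyz":[0.003,0.0255,0.04],"twist":[0,0,0],"jaw":1},{"xyz":[0.003,0.0255,0.08],"twist":[0,0,0],"jaw":1},{"xyz":[0.003,0.0255,0.11],"twist":[0,0,0],"jaw":1},{"xyz":[0.003,0.0255,0.14],"twist":[0,0,0],"jaw":1},{"xyz":[0.003,0.0255,0.165],"twist":[0,0,0],"jaw":1},{"xyz":[0.003,0.0255,0.178],"twist":[0,0,0],"jaw":1},{"xyz":[0.003,0.0255,0.178],"twist":[0,0,0],"jaw":0.5},{"xyz":[0.003,0.0255,0.178],"twist":[0,0,0],"jaw":0.2},{"xyz":[0.003,0.0255,0.178],"twist":[0,0,0],"jaw":0},{"xyz":[0.003,0.0255,0.178],"twist":[0,0,0],"jaw":0},{"xyz":[0.003,0.0255,0.178],"twist":[0,0,0],"jaw":0},{"xyz":[0.003,0.0255,0.178],"twist":[0,0,0],"jaw":0}]' --squeeze 70

```text
clock: 3.48
tcp_pos: [0.4269, -0.3232, 0.0639]
orientation: [0.002, 0.77, 0.639, 0.0]
wrist_force: [0.2, 0.9, 7.0]
finger_gap: 0.0233
```

Run:
```python
from h import *
go([[.42,-.32,.24]])
```

```text
pos [ 0.4269 -0.3232  0.0639] clk 3.4833 F [0.2 0.9 7. ] gap 0.0233
[0.42, -0.32, 0.24] -> [ 0.0016 -0.0068 -0.1761]
yaw 79.36 tilt z [ 0.0025 -0.002  -1.    ]
```

Emit:
servo_tool --targets '[{"xyz":[0,0,-0.01],"twist":[0,0,0],"jaw":0},{"xyz":[0,0,-0.03],"twist":[0,0,0],"jaw":0},{"xyz":[0,0,-0.05],"twist":[0,0,0],"jaw":0},{"xyz":[0,0,-0.08],"twist":[0,0,0],"jaw":0},{"xyz":[0,0,-0.12],"twist":[0,0,0],"jaw":0},{"xyz":[0,0,-0.16],"twist":[0,0,0],"jaw":0},{"xyz":[0,0,-0.2],"twist":[0,0,0],"jaw":0},{"xyz":[0,0,-0.24],"twist":[0,0,0],"jaw":0},{"xyz":[0,0,-0.26],"twist":[0,0,0],"jaw":0},{"xyz":[0,0,-0.26],"twist":[0,0,0],"jaw":0}]'

```text
clock: 4.32
tcp_pos: [0.427, -0.3238, 0.3288]
orientation: [0.005, 0.77, 0.638, 0.0]
wrist_force: [0.3, 0.8, -0.3]
finger_gap: 0.0232
```

Run:
```python
from h import *
c=cam("scene"); save("s2.png",cv2.resize(c["color"][60:400,60:540],(800,567))); np.savez("s2.npz",**c)
go([[.45,-.1,.32],[.59,.074,.32],[.605,.074,.25]])
p=np.array([.4269,-.3232,env.get_state()["tcp_pos"][2]]); print(proj(c,p),proj(c,p+[0,0,.019-.07]))
```

```text
pos [ 0.4265 -0.3234  0.3257] clk 4.3667 F [ 0.7 -0.1 -0.7] gap 0.0233
[0.45, -0.1, 0.32] -> [ 0.2239 -0.0183  0.0048]
[0.59, 0.074, 0.32] -> [0.4208 0.0871 0.0047]
[0.605, 0.074, 0.25] -> [0.4238 0.1015 0.0747]
yaw 79.34 tilt z [ 0.0044 -0.0044 -1.    ]
(np.float64(128.25671375424582), np.float64(206.85538587817163)) (np.float64(136.19274514968188), np.float64(229.88610147491045))
```

View pics/s2.png

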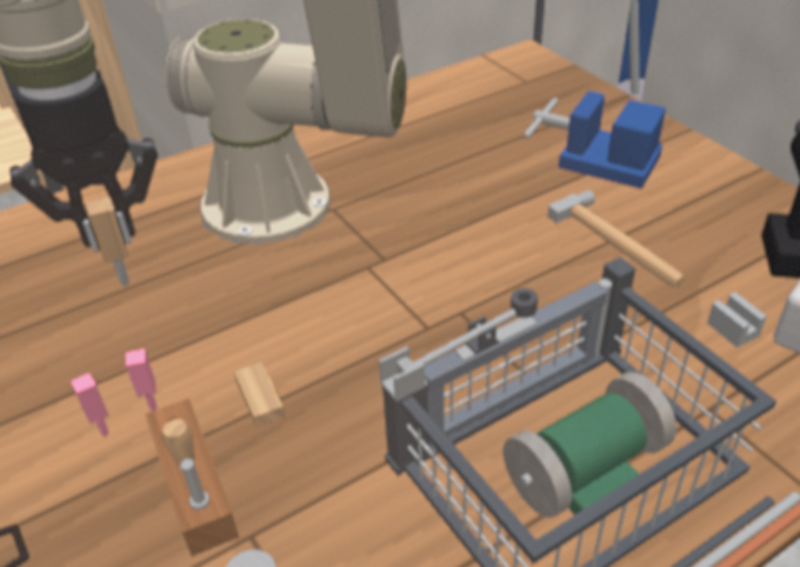

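The driver is held upright, with its tip at crop pixel (125,284), or (135,230) in the full frame. That agrees with the predicted (136,230). Next I'll move it over the knob.

Emit:
servo_tool --targets '[{"xyz":[0.419,0.097,0.0],"twist":[0,0,0],"jaw":0},{"xyz":[0.419,0.097,0.0],"twist":[0,0,0],"jaw":0},{"xyz":[0.419,0.097,0.0],"twist":[0,0,0],"jaw":0},{"xyz":[0.419,0.097,0.0],"twist":[0,0,0],"jaw":0},{"xyz":[0.419,0.097,0.0],"twist":[0,0,0],"jaw":0},{"xyz":[0.419,0.097,0.0],"twist":[0,0,0],"jaw":0},{"xyz":[0.419,0.097,0.0],"twist":[0,0,0],"jaw":0},{"xyz":[0.419,0.097,0.0],"twist":[0,0,0],"jaw":0},{"xyz":[0.419,0.097,0.0],"twist":[0,0,0],"jaw":0},{"xyz":[0.419,0.097,0.0],"twist":[0,0,0],"jaw":0},{"xyz":[0.419,0.097,0.03],"twist":[0,0,0],"jaw":0},{"xyz":[0.419,0.097,0.06],"twist":[0,0,0],"jaw":0}]'

```text
clock: 5.37
tcp_pos: [0.6001, 0.0753, 0.2611]
orientation: [0.0, 0.768, 0.64, 0.001]
wrist_force: [0.7, -0.8, -1.4]
finger_gap: 0.0231
```

Run:
```python
from h import *
go([[.605,.074,.26]],yaw=np.radians(79.3))
s=cam("scene"); w=cam("wrist"); np.savez("s3.npz",**s); np.savez("w3.npz",**w)
a=cv2.resize(s["color"][180:300,320:480],(533,400),interpolation=cv2.INTER_CUBIC)
b=cv2.resize(w["color"][160:480,200:440],(267,400))
b2=cv2.resize(w["color"],(267,200))
save("near3.png",np.vstack([np.hstack([a,b])]))
```

```text
pos [0.6001 0.0753 0.2611] clk 5.3667 F [ 0.7 -0.8 -1.4] gap 0.0231
[0.605, 0.074, 0.26] -> [-0.0004  0.005   0.0011]
yaw 79.64 tilt z [ 0.0022  0.001  -1.    ]
twist [ 0.002  -0.0014  0.006 ]
```

View pics/near3.png

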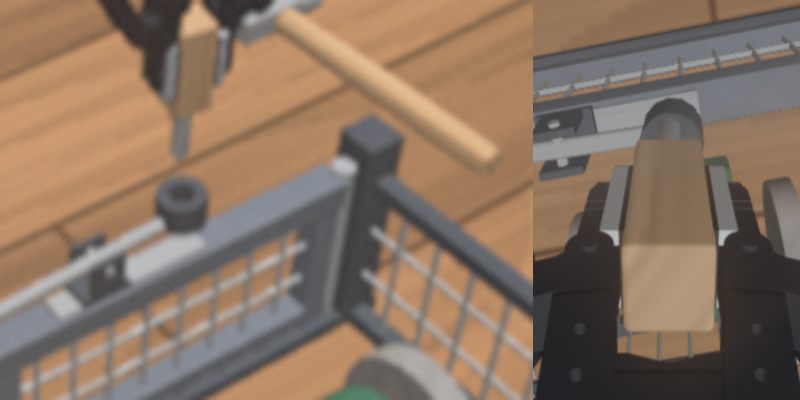

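Run:
```python
from h import *
s=dict(np.load("s3.npz")); t=dict(np.load("top0.npz")); s0=dict(np.load("scene0.npz"))
print("tip pred",proj(s,[.6001,.0753,.2611-.051]),"obs ~(374,227)")
P=pts(s0); w=P[225:255,360:392]; m=abs(w[...,2]-.186)<.006; q=w[m]
print("scene knob depth",len(q),q.min(0),q.max(0),cv2.minAreaRect((q[:,:2]*1000).astype(np.float32)))
# dark recess / knob rim in the scene picture
for nm,c,(u0,u1,v0,v1) in(("scene",s0,(360,392,228,258)),("top",t,(280,306,194,219))):
    g=cv2.cvtColor(c["color"],cv2.COLOR_RGB2GRAY)[v0:v1,u0:u1]; 
    print(nm); print(g[::1,::2] if nm=="scene" else g[:,::1])
```

```text
tip pred (np.float64(374.2367578258025), np.float64(225.8968891804346)) obs ~(374,227)
scene knob depth 153 [0.59263192 0.054535   0.18004688] [0.62573827 0.08672068 0.18911014] ((608.22216796875, 70.62686920166016), (30.77684783935547, 32.267112731933594), 32.451622009277344)
scene
[[146 145 144 142 142 145 142 126 112 116 130 139 140 138 137 138]
 [145 143 142 142 146 142 127 114 117 129 138 139 139 135 136 137]
 [143 141 144 144 141 128 116 118 131 137 138 139 136 135 134 137]
 [143 148 145 140 128 113 117 127 136 138 137 137 135 134 134 135]
 [150 149 140 126 114 113 119 124 128 134 135 135 135 135 136 135]
 [150 143 125 114 114 114 112 110 113 122 131 134 133 133 135 134]
 [142 125 113 118 116 106 101  97 101 108 121 134 132 135 134 135]
 [124 114 121 128 112 101  91  85  88 100 111 130 134 133 135 134]
 [113 120 133 131 103  96  79  75  75  92 104 124 133 133 132 135]
 [122 133 137 127 102  91  71  73  69  88 100 117 133 132 135 138]
 [131 137 136 118 101  91  72  71  67  87  99 114 133 135 137 138]
 [137 136 136 109 100  97  79  74  76  92  98 108 135 136 137 137]
 [136 134 13
[... 3224 characters left out ...]
76 111 116
  114 115 115 117 115 116 116 116]
 [ 86  88  86  86  86  85  85  82  83  84  83  82  76  83  85  83  83  84
   83  84  82  83  80  88  90  91]
 [ 52  55  51  51  52  53  52  54  61  63  62  63  64  65  65  65  63  68
   68  70  70  70  71  71  75  75]
 [ 63  63  57  62  63  59  56  62  61  60  60  56  56  56  56  55  55  53
   55  53  54  52  55  56  56  57]
 [105 100  73  97 102  93  90 100 102  92  91  80  66  74  79  79  76  74
   75  73  72  70  68  76  86  81]
 [129 116  85 119 125 126 125 127 128 120 118 108  76  97 115 117 116 117
  117 118 120 120  87 102 118 121]
 [ 91  90  78  74  88  90  89  88  88  88  74  70  65  57  70  73  73  73
   80  82  83  83  85  72  90  93]]
```

Run:
```python
from h import *
s=dict(np.load("s3.npz")); t=dict(np.load("top0.npz"))
print(plane(s,374.4,237.1,.188),plane(t,292.3,205.5,.188), plane(t,292.3,205.5,.188)-plane(t,240.6,208.4,.14), "hinge",plane(t,240.6,208.4,.14))
print(proj(s,[.6065,.0735,.188]),proj(t,[.6065,.0735,.188]))
go([[.606,.0735,.245],[.606,.0735,.234]])
```

```text
[0.60737037 0.07163114 0.188     ] [0.60567988 0.07359786 0.188     ] [-0.00386536 -0.1353002   0.048     ] hinge [0.60954524 0.20889806 0.14      ]
(np.float64(374.8602259865372), np.float64(236.50008713356104)) (np.float64(292.34578276156617), np.float64(205.17772277004963))
pos [0.5942 0.0726 0.2546] clk 5.4667 F [-0.2 -0.  -1.4] gap 0.0235
[0.606, 0.0735, 0.245] -> [0.003  0.0116 0.0094]
[0.606, 0.0735, 0.234] -> [0.0031 0.0117 0.0204]
yaw 79.47 tilt z [-1.440e-02  1.000e-04 -9.999e-01]
```

Emit:
servo_tool --targets '[{"xyz":[0,0,0],"twist":[0,0,0],"jaw":0},{"xyz":[0,0,0],"twist":[0,0,0],"jaw":0},{"xyz":[0,0,0],"twist":[0,0,0],"jaw":0},{"xyz":[0,0,0],"twist":[0,0,0],"jaw":0}]'

```text
clock: 5.8
tcp_pos: [0.5996, 0.0706, 0.2645]
orientation: [0.001, 0.77, 0.638, 0.001]
wrist_force: [0.5, -0.3, -0.6]
finger_gap: 0.0232
```

Run:
```python
from h import *
go([[.6065,.073,.25],[.6065,.073,.245]],yaw=np.radians(79.4))
s=cam("scene"); np.savez("s4.npz",**s)
go([[.6065,.073,.25]])
p=np.array(env.get_state()["tcp_pos"]); print(proj(s,p-[0,0,.051]))
g=cv2.cvtColor(s["color"],cv2.COLOR_RGB2GRAY)[218:236,364:388]; print(g)
save("near4.png",np.vstack([cv2.resize(s["color"][180:270,330:420],(600,600),interpolation=cv2.INTER_CUBIC)]))
```

```text
pos [0.5996 0.0706 0.2645] clk 5.8 F [ 0.5 -0.3 -0.6] gap 0.0232
[0.6065, 0.073, 0.25] -> [0.0037 0.0063 0.0145]
[0.6065, 0.073, 0.245] -> [0.0037 0.0063 0.0195]
yaw 79.28 tilt z [ 0.0038  0.     -1.    ]
twist [ 0.0037 -0.0007 -0.0021]
pos [0.5995 0.0707 0.2642] clk 5.85 F [ 0.1 -1.3 -1. ] gap 0.0233
[0.6065, 0.073, 0.25] -> [0.0036 0.0064 0.0143]
yaw 79.28 tilt z [ 0.0035  0.     -1.    ]
(np.float64(372.28276657984156), np.float64(225.38666036947512))
[[155 159 162 164 160 142 119 112 115 116 119 136 152 154 155 155 155 155
  154 154 152 153 152 150]
 [161 162 163 165 159 140 117 115 117 116 120 137 151 155 154 154 155 155
  152 151 151 151 149 151]
 [164 164 165 163 154 135 116 114 116 115 121 139 151 153 153 153 152 150
  150 149 148 150 148 148]
 [163 164 161 160 151 132 116 115 116 113 122 139 151 154 152 151 149 150
  148 149 149 147 145 139]
 [160 158 159 156 147 127 116 116 116 112 122 139 151 149 149 149 148 148
  149 147 147 140 131 125]
 [158 155 154 153 144 125 116 117 115 115 121 139 147 148 148 147 147 147
  144 138 132 124 117 116]
 [153 153 153 153 145 129 117 116 1
[... 477 characters left out ...]
47 145 148 150 149 145 138 130 123 118 114 120 130 133 140 142 144
  143 143 142 143 141 140]
 [146 148 148 150 145 139 131 124 117 117 121 127 133 138 142 142 145 142
  142 140 140 140 140 140]
 [149 148 144 138 129 123 115 115 120 125 132 137 140 143 143 144 143 140
  140 141 138 139 139 139]
 [144 138 131 122 116 116 116 118 123 126 127 131 133 136 138 138 140 140
  138 137 139 139 138 139]
 [129 122 117 117 118 116 116 116 117 114 114 114 116 123 124 129 136 136
  137 138 138 137 138 139]
 [117 116 124 124 120 115 110 107 105 102  99  98 103 108 111 116 125 132
  136 139 138 139 139 138]
 [123 130 132 125 114 106 102  98  92  90  87  88  91  95 101 107 113 124
  132 137 139 139 139 138]]
```

View pics/near4.png

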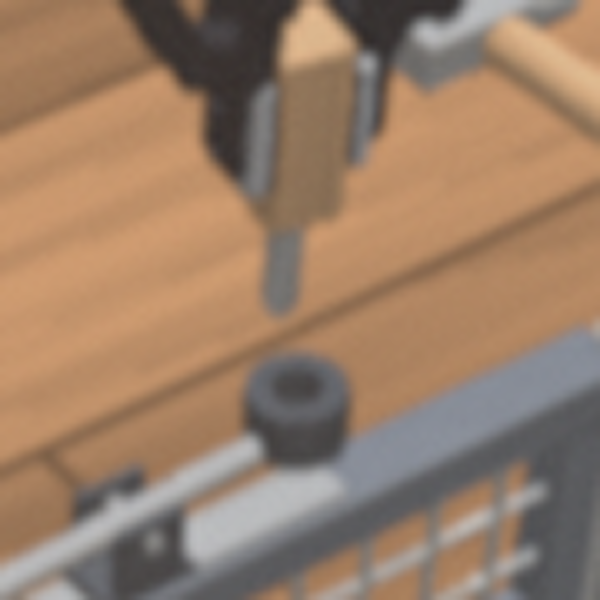

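The view shows the driver tip at crop (279,310), or (372,226) in the full frame. The recess mouth is at crop (297,381), or (374.6,237). Scene and top views agree on the recess at about (0.6065, 0.073), and the hole leaves ±4.5 mm of play. I'll line up and lower the tip into it.

Emit:
servo_tool --targets '[{"xyz":[0.0037,0.0063,0.0],"twist":[0.003,0,0],"jaw":0},{"xyz":[0.0037,0.0063,0.008],"twist":[0.003,0,0],"jaw":0},{"xyz":[0.0037,0.0063,0.014],"twist":[0.003,0,0],"jaw":0},{"xyz":[0.0037,0.0063,0.019],"twist":[0.003,0,0],"jaw":0},{"xyz":[0.0037,0.0063,0.024],"twist":[0.003,0,0],"jaw":0},{"xyz":[0.0037,0.0063,0.028],"twist":[0.003,0,0],"jaw":0},{"xyz":[0.0037,0.0063,0.032],"twist":[0.003,0,0],"jaw":0},{"xyz":[0.0037,0.0063,0.032],"twist":[0.003,0,0],"jaw":0},{"xyz":[0.0037,0.0063,0.032],"twist":[0.003,0,0],"jaw":0},{"xyz":[0.0037,0.0063,0.032],"twist":[0.003,0,0],"jaw":0}]' --squeeze 90

```text
clock: 6.68
tcp_pos: [0.6054, 0.0738, 0.2302]
orientation: [-0.001, 0.77, 0.638, -0.001]
wrist_force: [0.7, -1.4, -1.7]
finger_gap: 0.0232
```

Run:
```python
from h import *
go([[.6065,.073,.225],[.6065,.073,.215]],yaw=np.radians(79.4))
s=cam("scene")
save("near5.png",np.vstack([cv2.resize(s["color"][180:270,330:420],(600,600),interpolation=cv2.INTER_CUBIC)]))
```

```text
pos [0.6054 0.0738 0.2302] clk 6.6833 F [ 0.7 -1.4 -1.7] gap 0.0232
[0.6065, 0.073, 0.225] -> [-0.0006  0.0012  0.0052]
[0.6065, 0.073, 0.215] -> [-0.0006  0.0013  0.0152]
yaw 79.35 tilt z [-3.1e-03  5.0e-04 -1.0e+00]
twist [-0.0031  0.0001 -0.0008]
```

View pics/near5.png

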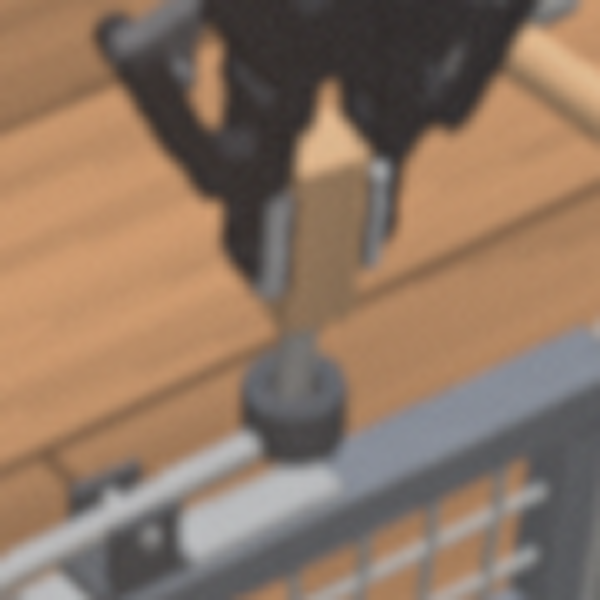

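The tip is inside the recess, with the shaft entering the mouth at crop (297,385). Now I'll press down in small steps.

Emit:
servo_tool --targets '[{"xyz":[0,0,0.003],"twist":[0,0,0],"jaw":0},{"xyz":[0,0,0.006],"twist":[0,0,0],"jaw":0},{"xyz":[0,0,0.009],"twist":[0,0,0],"jaw":0},{"xyz":[0,0,0.011],"twist":[0,0,0],"jaw":0},{"xyz":[0,0,0.013],"twist":[0,0,0],"jaw":0},{"xyz":[0,0,0.013],"twist":[0,0,0],"jaw":0},{"xyz":[0,0,0.013],"twist":[0,0,0],"jaw":0}]'

```text
clock: 7.32
tcp_pos: [0.6057, 0.0741, 0.2177]
orientation: [-0.001, 0.77, 0.639, -0.0]
wrist_force: [0.6, 0.7, 4.1]
finger_gap: 0.0227
```

Emit:
servo_tool --targets '[{"xyz":[0,0,0.0015],"twist":[0,0,0],"jaw":0},{"xyz":[0,0,0.003],"twist":[0,0,0],"jaw":0},{"xyz":[0,0,0.003],"twist":[0,0,0],"jaw":0},{"xyz":[0,0,0.003],"twist":[0,0,0],"jaw":0}]'

```text
clock: 7.65
tcp_pos: [0.6069, 0.0741, 0.2167]
orientation: [0.0, 0.77, 0.639, 0.001]
wrist_force: [0.9, 0.4, 11.9]
finger_gap: 0.023
```

Run:
```python
from h import *
go([])
for i in range(3): 
    s=cam("scene"); print(np.round(env.get_state()["wrist_force"],2),env.get_state()["tcp_pos"])
np.savez("s6.npz",**s)
s0=dict(np.load("scene0.npz"))
# nose rise: compare keeper area before / now; knob drop too
f=lambda c:cv2.resize(c["color"][225:305,280:400],(600,400),interpolation=cv2.INTER_CUBIC)
save("press6.png",np.hstack([cv2.resize(f(s0),(400,267)),cv2.resize(f(s),(400,267))]))
```

```text
pos [0.6069 0.0741 0.2167] clk 7.65 F [ 0.9  0.4 11.9] gap 0.023
yaw 79.36 tilt z [ 2.1e-03  9.0e-04 -1.0e+00]
[ 0.41  0.5  10.8 ] [0.60685683 0.0740585  0.21666817]
[ 0.06  0.84 11.69] [0.60688064 0.07405929 0.21667198]
[ 1.09  0.94 11.93] [0.60684059 0.07405203 0.21663751]
```

View pics/press6.png

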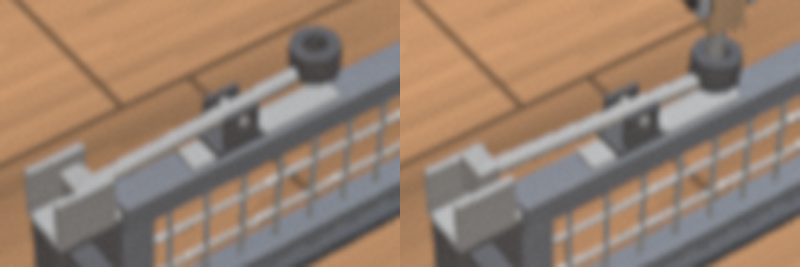

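Right panel: the nose has risen over the lip at (478,160), and the knob is down on its stop with about 12 N. I'll draw the bolt towards the hinge in stages and watch Fz.

Emit:
servo_tool --targets '[{"xyz":[0.0025,-0.0004,0],"twist":[0,0,0],"jaw":0},{"xyz":[0.005,-0.0008,0],"twist":[0,0,0],"jaw":0},{"xyz":[0.0075,-0.0012,0],"twist":[0,0,0],"jaw":0},{"xyz":[0.01,-0.0017,0],"twist":[0,0,0],"jaw":0},{"xyz":[0.0125,-0.0021,0],"twist":[0,0,0],"jaw":0},{"xyz":[0.015,-0.0025,0],"twist":[0,0,0],"jaw":0},{"xyz":[0.015,-0.0025,0],"twist":[0,0,0],"jaw":0}]'

```text
clock: 8.38
tcp_pos: [0.6071, 0.0893, 0.2167]
orientation: [0.0, 0.77, 0.639, 0.001]
wrist_force: [0.2, 0.0, 11.6]
finger_gap: 0.0231
```

Emit:
servo_tool --targets '[{"xyz":[0.0025,-0.0004,0],"twist":[0,0,0],"jaw":0},{"xyz":[0.005,-0.0008,0],"twist":[0,0,0],"jaw":0},{"xyz":[0.0075,-0.0012,0],"twist":[0,0,0],"jaw":0},{"xyz":[0.01,-0.0017,0],"twist":[0,0,0],"jaw":0},{"xyz":[0.0125,-0.0021,0],"twist":[0,0,0],"jaw":0},{"xyz":[0.015,-0.0025,0],"twist":[0,0,0],"jaw":0},{"xyz":[0.0175,-0.0029,0],"twist":[0,0,0],"jaw":0},{"xyz":[0.02,-0.0034,0],"twist":[0,0,0],"jaw":0},{"xyz":[0.02,-0.0034,0],"twist":[0,0,0],"jaw":0}]'

```text
clock: 9.13
tcp_pos: [0.6074, 0.1096, 0.2167]
orientation: [0.0, 0.77, 0.639, 0.001]
wrist_force: [0.1, -0.1, 10.6]
finger_gap: 0.0231
```

Run:
```python
from h import *
s=cam("scene"); t=cam("top"); go([])
f=cv2.resize(s["color"][215:305,280:400],(400,300),interpolation=cv2.INTER_CUBIC)
g=cv2.resize(t["color"][180:240,225:375],(400,160),interpolation=cv2.INTER_CUBIC)
save("draw7.png",np.vstack([f,g]))
```

```text
pos [0.6074 0.1096 0.2167] clk 9.2333 F [ 0.4  0.4 12.4] gap 0.0229
yaw 79.37 tilt z [ 0.0018  0.001  -1.    ]
```

View pics/draw7.png

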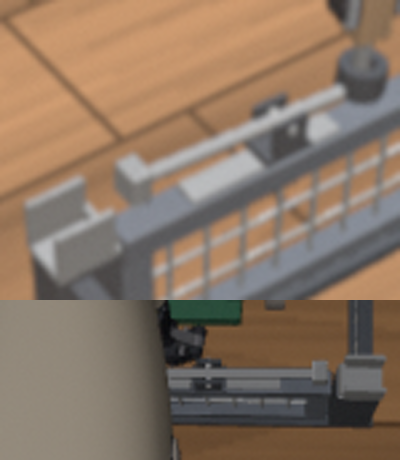

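The nose, at (133,175), is well out of the keeper and the knob has followed the tip. I'll carry on to the end stop.

Emit:
servo_tool --targets '[{"xyz":[0.0025,-0.0004,0],"twist":[0,0,0],"jaw":0},{"xyz":[0.005,-0.0008,0],"twist":[0,0,0],"jaw":0},{"xyz":[0.0075,-0.0012,0],"twist":[0,0,0],"jaw":0},{"xyz":[0.01,-0.0017,0],"twist":[0,0,0],"jaw":0},{"xyz":[0.0125,-0.0021,0],"twist":[0,0,0],"jaw":0},{"xyz":[0.015,-0.0025,0],"twist":[0,0,0],"jaw":0},{"xyz":[0.016,-0.0027,0],"twist":[0,0,0],"jaw":0},{"xyz":[0.016,-0.0027,0],"twist":[0,0,0],"jaw":0}]'

```text
clock: 9.9
tcp_pos: [0.6076, 0.1233, 0.2165]
orientation: [0.002, 0.77, 0.638, -0.001]
wrist_force: [-0.2, -6.4, 11.4]
finger_gap: 0.023
```

Emit:
servo_tool --targets '[{"xyz":[0.0015,-0.0002,0],"twist":[0,0,0],"jaw":0},{"xyz":[0.003,-0.0005,0],"twist":[0,0,0],"jaw":0},{"xyz":[0.003,-0.0005,0],"twist":[0,0,0],"jaw":0},{"xyz":[0.003,-0.0005,0],"twist":[0,0,0],"jaw":0}]'

```text
clock: 10.23
tcp_pos: [0.6078, 0.1241, 0.2165]
orientation: [0.004, 0.771, 0.637, -0.002]
wrist_force: [-0.1, -13.3, 11.2]
finger_gap: 0.0232
```

Run:
```python
from h import *
cam("scene"); go([])
# swing: arc of the tip about hinge; tool-axis shifts
yaw=np.radians(79.37); tx=np.array([np.cos(yaw),np.sin(yaw)]); ty=np.array([np.sin(yaw),-np.cos(yaw)])
p=np.array(env.get_state()["tcp_pos"])[:2]
h=np.array([.608,.211]); r=p-h; print(r)
for a in np.arange(.06,.43,.06):
    # gate opens: free edge (-y side) moves to -x: clockwise seen from above is negative
    q=R.from_euler("z",-a).apply([*r,0])[:2]-r; print(round(a,2),q.round(4),"tool",(tx@q).round(4),(ty@q).round(4))
```

```text
pos [0.6078 0.1241 0.2165] clk 10.2833 F [ -0.2 -13.6  10.6] gap 0.023
yaw 79.19 tilt z [ 0.0013 -0.0085 -1.    ]
[-0.00019915 -0.08690445]
0.06 [-0.0052  0.0002] tool -0.0008 -0.0052
0.12 [-0.0104  0.0006] tool -0.0013 -0.0103
0.18 [-0.0156  0.0014] tool -0.0015 -0.0156
0.24 [-0.0207  0.0025] tool -0.0013 -0.0208
0.3 [-0.0257  0.0039] tool -0.0009 -0.026
0.36 [-0.0306  0.0056] tool -0.0001 -0.0311
0.42 [-0.0354  0.0076] tool 0.001 -0.0362
```

The bolt is hard on its end stop: the opposing force rose to 13 N for 3 mm more of command, with about 49 mm drawn. Now I'll swing the gate along the arc, easing the end push slightly.

Emit:
servo_tool --targets '[{"xyz":[-0.001,-0.0026,0],"twist":[0,0,0],"jaw":0},{"xyz":[-0.002,-0.0052,0],"twist":[0,0,0],"jaw":0},{"xyz":[-0.0025,-0.0078,0],"twist":[0,0,0],"jaw":0},{"xyz":[-0.003,-0.0103,0],"twist":[0,0,0],"jaw":0},{"xyz":[-0.003,-0.013,0],"twist":[0,0,0],"jaw":0},{"xyz":[-0.003,-0.0156,0],"twist":[0,0,0],"jaw":0},{"xyz":[-0.003,-0.0182,0],"twist":[0,0,0],"jaw":0},{"xyz":[-0.003,-0.0208,0],"twist":[0,0,0],"jaw":0},{"xyz":[-0.003,-0.0208,0],"twist":[0,0,0],"jaw":0},{"xyz":[-0.003,-0.0208,0],"twist":[0,0,0],"jaw":0}]'

```text
clock: 11.12
tcp_pos: [0.5862, 0.1271, 0.2164]
orientation: [0.002, 0.77, 0.638, -0.001]
wrist_force: [0.8, -7.2, 11.1]
finger_gap: 0.0231
```

Run:
```python
from h import *
s=cam("scene"); t=cam("top"); go([])
f=cv2.resize(s["color"][205:325,270:430],(533,400),interpolation=cv2.INTER_CUBIC)
g=cv2.resize(t["color"][180:250,225:375],(429,200),interpolation=cv2.INTER_CUBIC)
g=np.hstack([g,np.zeros((200,104,3),np.uint8)]); save("swing8.png",np.vstack([f,g]))
```

```text
pos [0.5866 0.1269 0.2165] clk 11.2167 F [ 0.3 -7.7 11.3] gap 0.0231
yaw 79.25 tilt z [ 0.0011 -0.0046 -1.    ]
```

View pics/swing8.png

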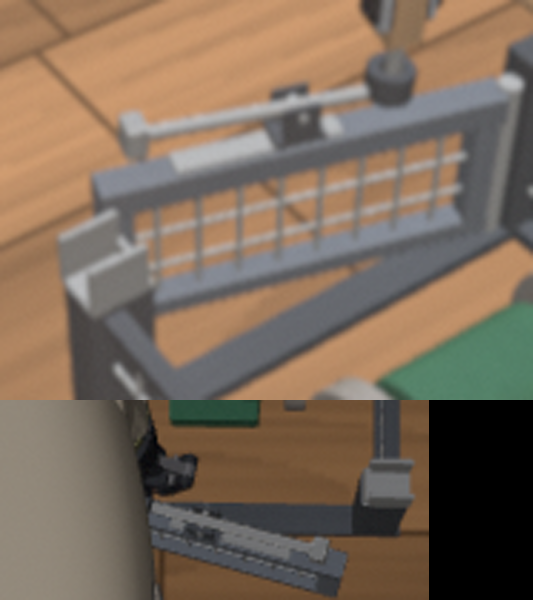

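The gate is swinging with the knob. I'll measure its angle from the rail.

```bash
cat > ang.py <<'E'
from h import *
def rail(c):
    # gate top rail pixels: z~0.14, on the robot side of the hinge, between hinge and free edge
    P=pts(c); z=P[...,2]; m=(abs(z-.14)<.005)&(P[...,0]>.45)&(P[...,0]<.625)&(P[...,1]>-.078)&(P[...,1]<.19)
    m=cv2.morphologyEx(m.astype(np.uint8),cv2.MORPH_OPEN,np.ones((2,2)))
    n,l,st,_=cv2.connectedComponentsWithStats(m); k=1+np.argmax(st[1:,4]); q=P[l==k][:,:2]
    L=cv2.fitLine(q.astype(np.float32),cv2.DIST_HUBER,0,.001,.001).ravel(); d=L[:2]*np.sign(L[1])
    e=q[q[:,1]<np.percentile(q[:,1],2)]
    return len(q),np.degrees(np.arctan2(d[0],d[1])).round(2),L[2:],e.mean(0).round(4)
if __name__=="__main__":
    for f in ("scene0.npz","top0.npz"): print(f,rail(dict(np.load(f))))
    for n in ("scene","top"): print(n,rail(cam(n)))
    go([])
E
python3 ang.py
```

```text
scene0.npz (996, np.float32(-0.78), array([0.6149252 , 0.04029477], dtype=float32), array([ 0.7763, -0.1759]))
top0.npz (411, np.float32(3.69), array([0.6022978 , 0.09888703], dtype=float32), array([0.4725, 0.0181]))
scene (985, np.float32(15.02), array([0.58126307, 0.07747303], dtype=float32), array([ 0.727, -0.171]))
top (228, np.float32(12.29), array([ 0.543077  , -0.00678376], dtype=float32), array([ 0.5643, -0.0695]))
pos [0.5866 0.127  0.2165] clk 11.3167 F [ 0.1 -8.1 12. ] gap 0.0232
yaw 79.25 tilt z [ 0.0011 -0.0046 -1.    ]
```

```bash
cat > ang.py <<'E'
from h import *
H=np.array([.608,.211])
def edge(c,th):
    # lower image boundary (guard-side edge) of the rail's top face, column by column, near predicted angle th
    d=np.array([-np.sin(th),-np.cos(th)]); n=np.array([np.cos(th),-np.sin(th)])
    P=pts(c); w=P[...,:2]-H; a=w@d; b=w@n
    m=(P[...,2]>.133)&(P[...,2]<.147)&(a>.05)&(a<.25)&(abs(b)<.03)
    q=[]
    for u in np.where(m.sum(0)>2)[0]:
        v=np.where(m[:,u])[0].max(); q.append(plane(c,u,v+.5,.14)[:2])
    L=cv2.fitLine(np.array(q,np.float32),cv2.DIST_HUBER,0,.001,.001).ravel(); e=L[:2]*-np.sign(L[1])
    r=np.array(q)-L[2:]; return len(q),np.arctan2(-e[0],-e[1]).round(4),"res mm",(1000*np.median(abs(r@[e[1],-e[0]]))).round(2),"hinge offset",((L[2:]-H)@[e[1],-e[0]]).round(4)
if __name__=="__main__":
    import sys
    print("shut",edge(dict(np.load("scene0.npz")),0.)); print("now",edge(cam("scene"),float(sys.argv[1]))); go([])
E
python3 ang.py .26
```

```text
shut (83, np.float32(0.0053), 'res mm', np.float64(0.99), 'hinge offset', np.float64(-0.0173))
now (91, np.float32(0.2748), 'res mm', np.float64(1.11), 'hinge offset', np.float64(-0.0209))
pos [0.5866 0.127  0.2165] clk 11.3667 F [ 0.2 -8.6 11. ] gap 0.0229
yaw 79.25 tilt z [ 0.001  -0.0046 -1.    ]
```

The gate is now at about 0.27 rad, so 0.09 rad more is needed.

Emit:
servo_tool --targets '[{"xyz":[0.0002,-0.0018,0],"twist":[0,0,0],"jaw":0},{"xyz":[0.0005,-0.0036,0],"twist":[0,0,0],"jaw":0},{"xyz":[0.0007,-0.0054,0],"twist":[0,0,0],"jaw":0},{"xyz":[0.001,-0.0071,0],"twist":[0,0,0],"jaw":0},{"xyz":[0.001,-0.0071,0],"twist":[0,0,0],"jaw":0},{"xyz":[0.001,-0.0071,0],"twist":[0,0,0],"jaw":0}]'

```text
clock: 11.87
tcp_pos: [0.5794, 0.1293, 0.2164]
orientation: [0.002, 0.77, 0.638, -0.001]
wrist_force: [-0.1, -7.3, 11.3]
finger_gap: 0.023
```

```bash
python3 ang.py .35
python3 - <<'E'
from h import *
s=cam("scene"); t=cam("top")
f=cv2.resize(s["color"][205:325,270:430],(533,400),interpolation=cv2.INTER_CUBIC)
g=cv2.resize(t["color"][180:250,225:375],(429,200),interpolation=cv2.INTER_CUBIC)
g=np.hstack([g,np.zeros((200,104,3),np.uint8)]); save("swing9.png",np.vstack([f,g]))
E
```

```text
shut (83, np.float32(0.0053), 'res mm', np.float64(0.99), 'hinge offset', np.float64(-0.0173))
now (93, np.float32(0.3555), 'res mm', np.float64(1.14), 'hinge offset', np.float64(-0.0206))
pos [0.5796 0.1293 0.2165] clk 11.9167 F [ 0.4 -7.9 11.1] gap 0.0228
yaw 79.26 tilt z [ 8.0e-04 -4.7e-03 -1.0e+00]
```

View pics/swing9.png

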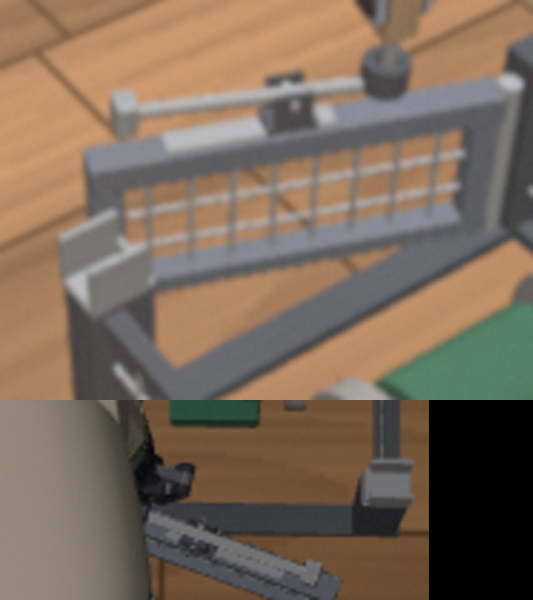

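The gate angle from the rail edge is 0.350 rad, which is about 98 mm open. The tip's arc gives about 0.36. The tip is still seated and pressing, and the pose is steady, so I'm handing in.

Run:
```python
from h import *
go([]); print(env.hand_in()); go([])
```

```text
pos [0.5797 0.1292 0.2164] clk 12.0167 F [-0.7 -8.2 11.3] gap 0.023
yaw 79.25 tilt z [ 8.0e-04 -4.7e-03 -1.0e+00]
the job is handed in; nothing more can be done
None
the job is handed in; nothing more can be done
```

The job is done and handed in at about 12 s: the bolt is drawn and the driver is holding the gate about 100 mm open.

- **Driver:** I took the pale square-handled driver from the block and put its tip into the knob's recess.
- **Bolt:** I pressed the knob to its stop with about 11 N and saw the nose lift over the lip. Still pressing, I drew the bolt about 49 mm until it stopped hard, where pushing further raised the opposing force to 13 N.
- **Gate:** With the tip still in the knob, I swung the gate out and left the driver holding it there. It was still pressing with about 11 N down and 8 N towards the hinge.

**Last checks:**
- **Opening:** the rail's edge in the scene camera gave 0.350 rad, about 98 mm. The tip's path gave roughly 0.365 rad, about 102 mm.
- **Rejected measurement:** my first angle method, a depth fit, was noisy: its two cameras differed by several degrees. I replaced it with the edge fit.
- **Hold:** the pose, force and grip were steady up to hand-in. I could not read the state afterwards.
- **Bystanders:** in the views I took, I saw no sign of contact with anything else, but I did not make a final full-scene check of the bystanders.

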